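# Put the packing counter's small things back where they belong

## Task

Sort the things left lying on the packing counter back into their holders: stand the salt and pepper shakers in the two rings of the wire rack (either way round), lay the marker in the pen channel of the black order-pad holder, and lay the thermometer in the long bay and the timer, face up, in the square pocket of the white check tray. Keep the shakers upright all the time, and leave the two filled sauce cups standing where they are.

Things in the scene. Friction and masses are not known exactly. Their poses are not given: they have to be found in the camera images.
- salt_mid (a point): White salt shaker with a light grey perforated cap, standing upright on the worktop: body 52 mm across, cap 54 mm across, 86 mm tall. Point: on its axis, 43 mm above its underside. Its z axis points up.
- pepper_mid (a point): Brown pepper shaker with a light grey perforated cap, standing upright: body 52 mm across, cap 54 mm across, 101 mm tall. Point: on its axis, 50.5 mm above its underside. Its z axis points up.
- marker_mid (a point): White marker pen with a blue cap, lying flat: 135 mm long along its y axis, 17 mm wide along x, 16 mm high. Point: its centre, 8 mm above its underside.
- thermometer_mid (a point): Red folding probe thermometer with the probe folded in, lying flat, display up: 150 mm long along its x axis, 34 mm wide along y; the body is 13 mm high, and the folded probe stands to 18 mm along the middle of its top. Point: centre of the body, 6.5 mm above its underside. Its z axis points up.
- timer_mid (a point): White kitchen timer with an orange key, lying on its back: 66 mm along its x axis, 60 mm along y; the case is 17 mm high, and its orange key on top stands to 20 mm. Point: centre of the case, 8.5 mm above its underside. Its z axis points up.
- shaker_rack: Fixed low steel wire rack, base 184 (x) by 90 mm (y). Origin: under its centre on the worktop, z up. Two wire rings centred at x = -46 and +46 mm, y = 0, each 70 mm across inside, wire up to 36 mm above the worktop. A shaker stands inside a ring on the base, 3 mm above the worktop; either shaker in either ring. Grip shakers above the ring, near the cap.
- order_desk: Fixed black order-pad holder, plate 168 (x) by 128 mm (y). Origin: under its centre on the worktop, z up. The white slip pad (12 mm high) lies round y = -28 mm, its edge at y = +3 mm. Pen channel along x, centred at x = 0, y = +40 mm: 152 by 34 mm inside, floor (grey liner) 4 mm, ribs 13 mm above the worktop; side ribs left out over the middle 62 mm for the fingers.
- check_tray: Fixed white tray, plate 180 (x) by 158 mm (y). Origin: under its centre on the worktop, z up. Long bay along x for the thermometer, centred at x = 0, y = +45 mm: 166 by 50 mm inside, side ribs left out over the middle 86 mm. Timer pocket centred at x = 0, y = -36 mm: 80 by 80 mm inside, ribs at the corners only (46 mm gaps). Floors 4 mm (grey liners), ribs 13 mm above the worktop.
- chili_cup: Loose open portion cup of dark red sauce, 63 mm across the rim, 32 mm tall, upright; to be left alone. Origin: centre of its underside; z up.
- sesame_cup: Loose open portion cup of pale tan sauce, 66 mm across the rim, 36 mm tall, upright; to be left alone. Origin: centre of its underside; z up.
Not all that is in view belongs to the job. What is shaped like the part that bears salt_mid but green or yellow is not meant.

How it is judged:
At the end, for the whole second after the job is handed in: Each shaker upright (0.12 rad) in its own ring, on the base; marker in the pen channel, thermometer in the long bay (both along it within 0.25 rad), timer in the pocket, flat and face up; each within 13 mm of its place's centre sideways, 14 mm lengthwise, 5 mm of seated height; all released (((x of salt_mid in the frame of shaker_rack between -0.059 and -0.033 m and y of salt_mid in the frame of shaker_rack between -0.013 and 0.013 m and z of salt_mid in the frame of shaker_rack between 0.04 and 0.052 m) or (x of salt_mid in the frame of shaker_rack between 0.033 and 0.059 m and y of salt_mid in the frame of shaker_rack between -0.013 and 0.013 m and z of salt_mid in the frame of shaker_rack between 0.04 and 0.052 m)) and angle between each of salt_mid, pepper_mid, thermometer_mid, timer_mid's own z axis and vertical below 0.12 rad and ((x of pepper_mid in the frame of shaker_rack between -0.059 and -0.033 m and y of pepper_mid in the frame of shaker_rack between -0.013 and 0.013 m and z of pepper_mid in the frame of shaker_rack between 0.0475 and 0.0595 m) or (x of pepper_mid in the frame of shaker_rack between 0.033 and 0.059 m and y of pepper_mid in the frame of shaker_rack between -0.013 and 0.013 m and z of pepper_mid in the frame of shaker_rack between 0.0475 and 0.0595 m)) and x of marker_mid in the frame of order_desk between -0.014 and 0.014 m and y of marker_mid in the frame of order_desk between 0.027 and 0.053 m and z of marker_mid in the frame of order_desk between 0.006 and 0.018 m and angle between the y axis of marker_mid and the x axis of order_desk, either way round below 0.25 rad and x of thermometer_mid in the frame of check_tray between -0.014 and 0.014 m and y of thermometer_mid in the frame of check_tray between 0.032 and 0.058 m and z of thermometer_mid in the frame of check_tray between 0.0055 and 0.0155 m and angle between the x axis of thermometer_mid and the x axis of check_tray, either way round below 0.25 rad and x of timer_mid in the frame of check_tray between -0.014 and 0.014 m and y of timer_mid in the frame of check_tray between -0.05 and -0.022 m and z of timer_mid in the frame of check_tray between 0.0075 and 0.0175 m); the robot touches nothing.
It fails at once if a shaker is tipped more than 0.6 rad (angle between any of salt_mid, pepper_mid's own z axis and vertical above 0.6 rad).
It fails at once if a filled sauce cup is moved more than 25 mm or tipped more than 0.35 rad (distance of any of chili_cup, sesame_cup from where it was at the start of the episode above 0.025 m or angle between any of chili_cup, sesame_cup's own z axis and vertical above 0.35 rad).
It also fails if it takes over 115 s, if anything falls off the work surface, if the arm or the gripper's body presses on something with over 40 N, if the wrist force passes 120 N, or if a joint passes its speed limit or range.

## Robot

A 6-joint arm with a two-finger parallel gripper is mounted at the origin on a cart in front of the work surface, level with it; the furniture and walls round the work are solid. World frame = base frame: x ahead of the robot, y to its left, z up, the work surface at z = 0. Lengths are in m, angles in rad, forces in N, time in s.
With the tool pointing down it reaches from about 0.375 to 0.9 m from the base axis. Payload 3.1 kg.
Tool frame: the origin (TCP) lies between the finger pads; the fingertips stand robot.tip_extent ahead of it and the grasp point (between the pads) lies 3 mm ahead of it (robot.tip_extent is the distance from the TCP to the fingertips, in m); z points along the fingers, x is the direction in which the jaws open and shut, and the axes are right-handed (so a half turn about z gives the same grasp; the last joint's range is limited). The gripper opens to 87 mm and grips with 3 to 60 N. Pads are 19 mm wide; open, the fingers measure 117 mm over their backs; the gripper's body (75 mm by 190 mm) begins 51 mm behind the grasp point.
Start: joints at [-1.327, 0.527, 1.433, -0, 1.181, -0.178], TCP at [0.256, -0.57, 0.245] pointing down, gripper open.
Joint ranges: [-3.08, 3.08], [-0.75, 2.2], [0.22, 2.44], [-1.43, 4.57], [0, 2.65], [-2.85, 2.85]. Speed limits (rad/s): [2.79, 2.79, 3.14, 3.14, 3.14, 3.14].

## Interface

Orientations are given as a unit quaternion [x, y, z, w].
In Python, from rig import robot, cams gives the robot as it stands.
- The arm moves only by the tool carry_out, never from a script. Its argument "steps" is a list of rows, each a list of 3 entries, a list of its own where there are three numbers: the shift along the world's x, y, z in cm, then the turn about the world's z in degrees, then the closure, from 0 (fully open) to 1 (shut). In form: [[[dx, dy, dz], spin, fingers], ...]. A call has 1 to 10 rows; each row shifts and turns the pose as measured when the row begins; what a row does not reach is not made up. A row lasts 1/10 s, in which the tool goes at most 50 mm and 8.59 degrees, less where a joint would pass 70% of its speed; a pose out of reach is approached as far as the arm can. A call with a gripper value outside its range is refused whole. The fingers move at their own pace and stop on an object; "squeeze" is the grip in N (left out, the last holds). Time passes only in rows, so rows that do not move let the fingers close. It gives the time, the measured TCP pose, the force and the opening at its end, in the units of the state.
- robot.get_obs(): the state, without advancing time (a new reading comes with each control period).
- cams.camera(name): name is "scene" or "side" or "wrist"; returns a dict with "pixels" (420x560x3 uint8, red, green, blue), "fx", "fy", "cx", "cy" (pixels), "eye" and "rotation" of the camera in the world. Camera axes: x right, y up, looking along -z (the intrinsics and any distortion apply to the point x, -y, -z); pixel columns grow to the right and rows downward; lengths in m; the calibration is good to about 2 mm. A picture is of the moment at which its call begins. There is no depth.
- robot.hand_in(): hands the job in, once; it reports no verdict.
The state is a dict: "time": time; "q": joint angles; "joint_velocities": joint speeds; "joint_torque": joint torques, N m; "position": TCP position; "tool_rot": TCP orientation; "ft_force": force on the tool from outside, world axes, zero at the start; "moment": the same for the moment, N m; "grip_width": finger opening in m.
Only numpy, scipy, OpenCV 4.12 (cv2) and the standard library are available. Lean on these libraries where they do the work, as an engineer would, in place of code of your own. Each camera call takes 0.05 s, during which the arm holds its last target. There are 200 camera calls.

## Working session

There is one attempt and no reset: what is moved stays moved. The work goes in short steps, Python scripts to look and compute and a tool call to move; the robot and the scene stay as the last step left them, time stands still between calls to the robot, and variables do not carry over. Pictures are saved under pics/ and viewed, about 12 in all and at most 16, crops included, and the job is handed in when it is done.

Besides the shell and the picture viewer there is one more tool, called after "Call:" as name([rows], argument=value, ...), one row to a line, values as JSON. carry_out: Moves the arm, as the interface text tells. Its arguments: {"type":"object","properties":{"steps":{"type":"array"},"squeeze":{"type":"number"}},"required":["steps"]}

```bash
mkdir -p pics; ls
cat > h.py <<'E'
import numpy as np, cv2
from rig import robot, cams
def snap(n,f=None):
    c=cams.camera(n); 
    if f: cv2.imwrite('pics/'+f,cv2.cvtColor(c['pixels'],cv2.COLOR_RGB2BGR))
    return c
def ray(c,u,v,z=0.):
    d=np.array([(u-c['cx'])/c['fx'],-(v-c['cy'])/c['fy'],-1.]); d=np.array(c['rotation'])@d
    e=np.array(c['eye']); return (e+d*(z-e[2])/d[2])[:2]
def proj(c,p):
    q=np.array(c['rotation']).T@(np.array(p)-c['eye']); return c['cx']+c['fx']*q[0]/-q[2], c['cy']-c['fy']*q[1]/-q[2]
E
python3 - <<'E'
from h import *
import pickle
o=robot.get_obs(); print(o, robot.tip_extent)
C={}
for n in ('scene','side','wrist'):
    c=snap(n,n+'0.png'); C[n]=c; print(n,{k:np.round(v,3).tolist() for k,v in c.items() if k!='pixels'})
pickle.dump(C,open('c0.pkl','wb'))
E
```

```text
pics
{'time': 0.0, 'q': array([-1.32651227e+00,  5.28463384e-01,  1.43389335e+00, -3.96122525e-06,
        1.18138767e+00, -1.78521812e-01]), 'joint_velocities': array([ 9.57849682e-05, -9.31075865e-04, -1.85707265e-03, -1.18858578e-03,
        6.55326520e-04,  1.21353294e-05]), 'joint_torque': array([-6.31538915e-04, -4.40046787e+01, -1.76592153e+01,  6.33846782e-02,
        5.80563443e-02, -1.47754113e-04]), 'position': array([ 0.25629695, -0.56928698,  0.24357614]), 'tool_rot': array([ 8.39738232e-01, -5.42990372e-01, -7.86609277e-04, -7.34000334e-04]), 'ft_force': array([0.45464542, 0.55361766, 0.15766492]), 'moment': array([-0.02066781,  0.02435383, -0.01266049]), 'grip_width': 0.08705412800240625} 0.022
scene {'fx': 394.285, 'fy': 394.285, 'cx': 279.692, 'cy': 204.855, 'eye': [0.072, 0.922, 0.585], 'rotation': [-0.135, 0.506, 0.825, -0.213]}
side {'fx': 429.032, 'fy': 429.032, 'cx': 272.504, 'cy': 217.992, 'eye': [0.707, 0.774, 1.098], 'rotation': [0.026, 0.316, 0.946, 0.062]}
wrist {'fx': 328.703, 'fy': 328.703, 'cx': 281.429, 'cy': 211.428, 'eye': [0.322, -0.54, 0.383], 'rotation': [-0.111, 0.073, -0.538, 0.833]}
```

```bash
sed -i 's/^from rig.*/&\nfrom scipy.spatial.transform import Rotation as R/; s/np.array(c\[.rotation.\])@d/R.from_quat(c["rotation"]).apply(d)/; s/np.array(c\[.rotation.\]).T@(np.array(p)-c\[.eye.\])/R.from_quat(c["rotation"]).inv().apply(np.array(p)-c["eye"])/' h.py; cat h.py
```

```text
import numpy as np, cv2
from rig import robot, cams
from scipy.spatial.transform import Rotation as R
def snap(n,f=None):
    c=cams.camera(n); 
    if f: cv2.imwrite('pics/'+f,cv2.cvtColor(c['pixels'],cv2.COLOR_RGB2BGR))
    return c
def ray(c,u,v,z=0.):
    d=np.array([(u-c['cx'])/c['fx'],-(v-c['cy'])/c['fy'],-1.]); d=R.from_quat(c["rotation"]).apply(d)
    e=np.array(c['eye']); return (e+d*(z-e[2])/d[2])[:2]
def proj(c,p):
    q=R.from_quat(c["rotation"]).inv().apply(np.array(p)-c["eye"]); return c['cx']+c['fx']*q[0]/-q[2], c['cy']-c['fy']*q[1]/-q[2]
```

View pics/scene0.png

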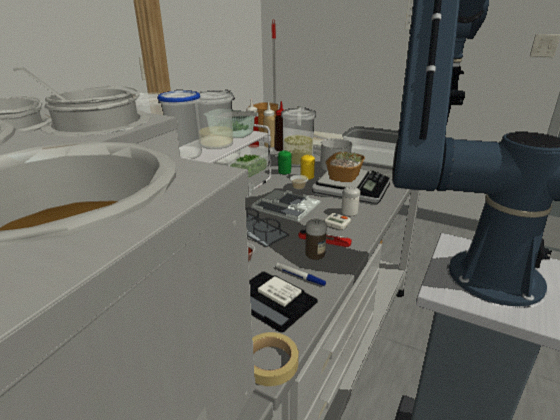

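View pics/side0.png

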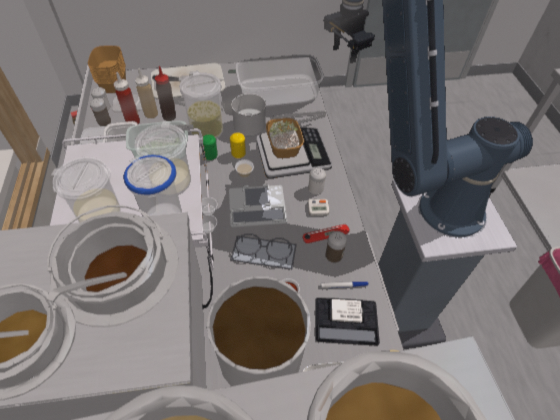

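Run:
```python
from h import *; import pickle
C=pickle.load(open('c0.pkl','rb')); c=C['side']
im=cv2.cvtColor(c['pixels'],cv2.COLOR_RGB2BGR)
cv2.imwrite('pics/sidecrop.png',cv2.resize(im[130:350,200:400],None,fx=4,fy=4,interpolation=cv2.INTER_CUBIC)[:, :][0:880].copy()[:600*2][::1] if 0 else cv2.resize(im[150:350,190:400],(798,760)) [:600] if 0 else cv2.resize(im[150:348,196:390],(588,600),interpolation=cv2.INTER_CUBIC))
for n,u,v,z in [('salt cap',317,172,.086),('pepper cap',337,238,.101),('therm',326,234,.013),('timer',319,207,.017),('marker',344,285,.01),('desk',347,320,.004),('tray',258,205,.004),('rack',264,250,.01),('chili',291,288,.03),('sesame',245,167,.03),('pot',260,325,.3),('greencan',209,148,.04),('box',320,160,0)]:
    print(n,np.round(ray(c,u,v,z),3))
```

```text
salt cap [ 0.429 -0.145]
pepper cap [0.426 0.125]
therm [0.432 0.048]
timer [ 0.433 -0.056]
marker [0.417 0.226]
desk [0.432 0.328]
tray [ 0.626 -0.099]
rack [0.628 0.08 ]
chili [0.571 0.227]
sesame [ 0.653 -0.249]
pot [0.678 0.437]
greencan [ 0.771 -0.346]
box [ 0.383 -0.279]
```

View pics/sidecrop.png

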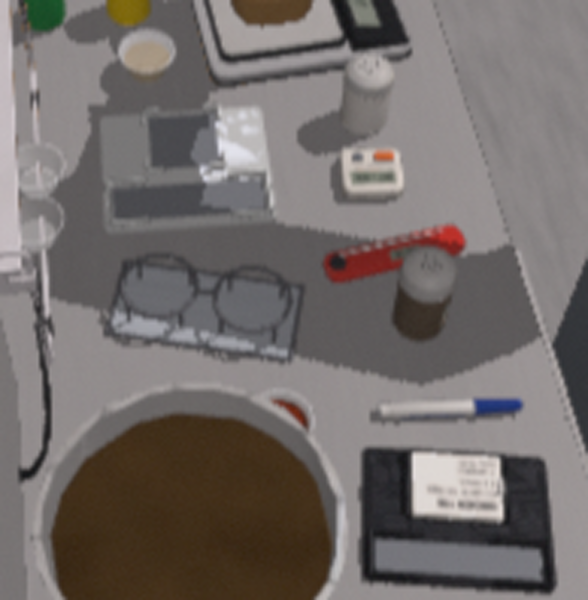

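Call:
carry_out([
  [[1.2,4.8,0.8],-2.4,0],
  [[1.2,4.8,0.8],-2.4,0],
  [[1.2,4.8,0.8],-2.4,0],
  [[1.2,4.8,0.8],-2.4,0],
  [[1.2,4.8,0.8],-2.4,0],
  [[1.2,4.8,0.8],-2.4,0],
  [[1.2,4.8,0.8],-2.4,0],
  [[1.2,4.8,0.8],-2.4,0],
  [[1.2,4.8,0.8],-2.4,0],
  [[1.2,4.8,0.8],-2.4,0],
], squeeze=15)

```text
time: 1.15
position: [0.3709, -0.0921, 0.3197]
tool_rot: [-0.697, 0.717, 0.001, 0.001]
ft_force: [1.1, -0.0, -0.2]
grip_width: 0.0871
```

```bash
cat >> h.py <<'E'
def state():
    o=robot.get_obs(); x=R.from_quat(o['tool_rot']).apply([1,0,0]); z=R.from_quat(o['tool_rot']).apply([0,0,1])
    print('t%.1f'%o['time'],'pos',np.round(o['position'],4),'yaw%.1f'%np.degrees(np.arctan2(x[1],x[0])),'tz',np.round(z,3),'F',np.round(o['ft_force'],1),'w%.4f'%o['grip_width'],'q6 %.2f'%o['q'][5])
def foot(c): print('corners', [np.round(ray(c,u,v),2).tolist() for u,v in ((0,0),(559,0),(559,419),(0,419),(280,210))])
E
python3 - <<'E'
from h import *
state(); c=snap('wrist','w1.png'); foot(c)
E
```

```text
t1.1 pos [ 0.3709 -0.0921  0.3197] yaw-91.6 tz [ 0.001  0.004 -1.   ] F [ 1.1 -0.  -0.2] w0.0871 q6 1.06
corners [[0.6, 0.25], [0.58, -0.44], [-0.07, -0.56], [-0.05, 0.41], [0.32, -0.09]]
```

View pics/w1.png

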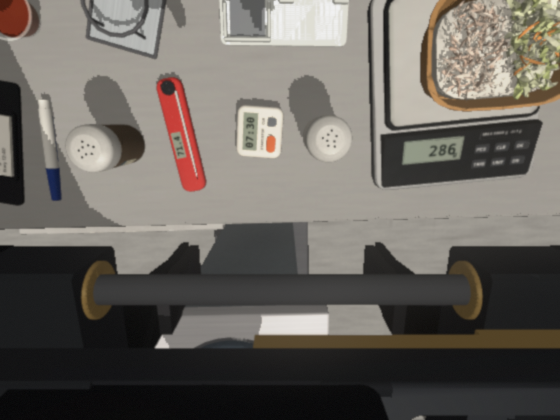

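Call:
carry_out([
  [[4,3,1],0.4,0],
  [[4,3,1],0.4,0],
  [[4,3,1],0.4,0],
  [[4,3,1],0.4,0],
])

```text
time: 1.6
position: [0.5216, 0.0333, 0.3588]
tool_rot: [0.71, -0.704, -0.004, -0.002]
ft_force: [0.4, -1.8, 1.2]
grip_width: 0.0871
```

Run:
```python
from h import *
state(); c=snap('wrist','w2.png'); foot(c)
import pickle; pickle.dump(c,open('w2.pkl','wb'))
```

```text
t1.6 pos [0.5216 0.0333 0.3588] yaw-89.5 tz [-0.003  0.008 -1.   ] F [ 0.4 -1.8  1.2] w0.0871 q6 1.41
corners [[0.75, 0.42], [0.75, -0.33], [0.06, -0.49], [0.04, 0.57], [0.46, 0.04]]
```

View pics/w2.png

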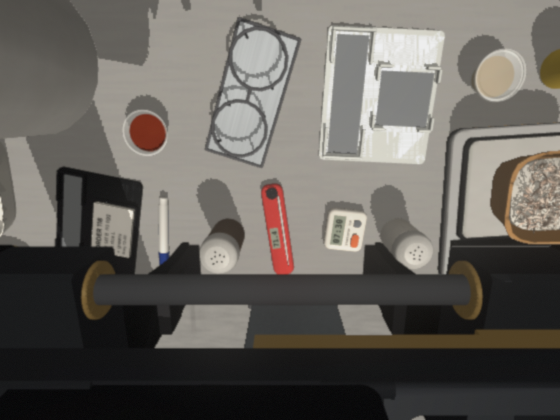

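```bash
cat > m.py <<'E'
from h import *
def circ(c,col,box):
    pass
def box(c,P,z):
    w=np.array([ray(c,u,v,z) for u,v in P]); (ce,sz,_)=cv2.minAreaRect((w*1000).astype(np.float32))
    d=[w[1]-w[0],w[2]-w[1]]; print(' ctr',np.round(w.mean(0),4),'sides mm',[round(1000*np.linalg.norm(x),1) for x in d],'ang',[round(np.degrees(np.arctan2(x[1],x[0]))%180,1) for x in d]); return w.mean(0)
def mask(c,lo,hi,z,roi=None,n=1,minA=60):
    hsv=cv2.cvtColor(c['pixels'],cv2.COLOR_RGB2HSV); m=cv2.inRange(hsv,np.array(lo),np.array(hi))
    if roi: k=np.zeros_like(m); k[roi[1]:roi[3],roi[0]:roi[2]]=1; m=m*k
    cs,_=cv2.findContours(m,cv2.RETR_EXTERNAL,cv2.CHAIN_APPROX_NONE)
    for q in sorted(cs,key=cv2.contourArea)[::-1][:n]:
        if cv2.contourArea(q)<minA: continue
        w=np.array([ray(c,u,v,z) for u,v in q[:,0]])*1000
        r=cv2.minAreaRect(w.astype(np.float32)); p=cv2.boxPoints(r); e=[p[1]-p[0],p[2]-p[1]]; L=max(e,key=np.linalg.norm)
        print(' px',np.round(q[:,0].mean(0)).tolist(),'mm',np.round(r[0],1),'size',np.round(r[1],1),'longang %.1f'%(np.degrees(np.arctan2(L[1],L[0]))%180))
E
python3 - <<'E'
from m import *; import pickle
c=pickle.load(open('w2.pkl','rb'))
print('rack');box(c,[(237,18),(300,38),(262,166),(206,148)],.003)
print('tray');box(c,[(330,25),(444,30),(425,163),(320,160)],.008)
print('bay');box(c,[(336,32),(368,33),(358,156),(328,153)],.004)
print('pocket');box(c,[(379,66),(434,67),(429,129),(376,128)],.004)
print('desk',ray(c,62,168,.004),ray(c,142,182,.004),'chan',ray(c,73,177,.004))
print('salt',ray(c,413,247,.086),'pepper',ray(c,219,252,.101),'timer',ray(c,345,230,.017))
print('marker end',ray(c,164,195,.008)); print('therm');mask(c,(0,150,80),(8,255,255),.013,(200,170,300,290))
mask(c,(170,150,80),(180,255,255),.013,(200,170,300,290))
print('chili',ray(c,145,132,.032),'potedge',ray(c,97,60,.1),ray(c,97,60,.2),ray(c,97,60,.3))
print('scale corner',ray(c,447,135,.03))
E
```

```text
rack
 ctr [0.6282 0.0815] sides mm [np.float64(88.6), np.float64(182.8)] ang [np.float64(74.5), np.float64(163.2)]
tray
 ctr [ 0.6265 -0.1005] sides mm [np.float64(152.6), np.float64(177.4)] ang [np.float64(88.2), np.float64(179.0)]
bay
 ctr [ 0.6285 -0.0559] sides mm [np.float64(43.3), np.float64(165.0)] ang [np.float64(88.8), np.float64(179.4)]
pocket
 ctr [ 0.6267 -0.1371] sides mm [np.float64(76.2), np.float64(83.4)] ang [np.float64(89.5), np.float64(2.6)]
desk [0.52228309 0.36852715] [0.50212372 0.24931538] chan [0.50871135 0.35399845]
salt [ 0.4333233  -0.14063401] pepper [0.42910247 0.11604167] timer [ 0.43302255 -0.06221003]
marker end [0.48307285 0.21587723]
therm
 px [278.0, 230.0] mm [428.9  41.7] size [146.3  30.8] longang 8.7
chili [0.57749188 0.22562323] potedge [0.65787031 0.24349504] [0.6418677  0.19064743] [0.62586508 0.13779981]
scale corner [ 0.5773575  -0.19201576]
```

Call:
carry_out([
  [[-0.9,-1.75,-1.5],8.5,0],
  [[-0.9,-1.75,-1.5],8.5,0],
  [[-0.9,-1.75,-1.5],8.5,0],
  [[-0.9,-1.75,-1.5],8.5,0],
  [[-0.9,-1.75,-1.5],8.5,0],
  [[-0.9,-1.75,-1.5],8.5,0],
  [[-0.9,-1.75,-1.5],8.5,0],
  [[-0.9,-1.75,-1.5],8.5,0],
  [[-0.9,-1.75,-1.5],8.5,0],
  [[-0.9,-1.75,-1.5],8.5,0],
])

```text
time: 2.65
position: [0.4376, -0.1421, 0.2053]
tool_rot: [1.0, -0.029, -0.006, -0.008]
ft_force: [-0.0, -0.6, 0.2]
grip_width: 0.0874
```

Run:
```python
from h import *
state(); c=snap('wrist','w3.png'); foot(c); print(proj(c,[.4333,-.1406,.086]))
```

```text
t2.6 pos [ 0.4376 -0.1421  0.2053] yaw-3.3 tz [-0.011  0.016 -1.   ] F [-0.  -0.6  0.2] w0.0874 q6 -0.51
corners [[0.18, 0.06], [0.7, 0.03], [0.77, -0.45], [0.05, -0.42], [0.43, -0.16]]
(np.float64(277.2430900623655), np.float64(214.13410748195213))
```

View pics/w3.png

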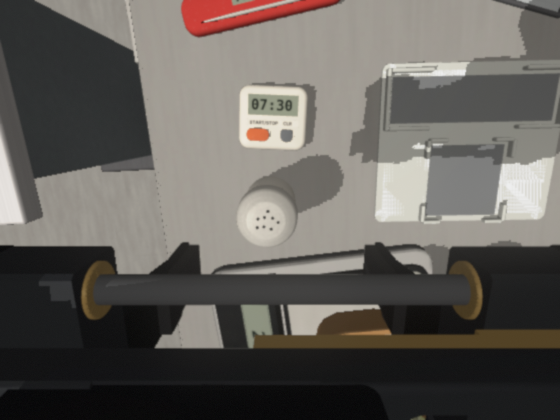

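Call:
carry_out([
  [[-1.2,-0.1,-1],3,0],
  [[0,0,-3],0,0],
  [[0,0,-3],0,0],
  [[0,0,-3],0,0],
  [[0,0,-3],0,0],
  [[0,0,-0.5],0,0],
  [[0,0,0],0,0],
])

```text
time: 3.4
position: [0.4231, -0.1481, 0.0649]
tool_rot: [1.0, -0.007, -0.006, -0.007]
ft_force: [0.2, -0.1, 0.1]
grip_width: 0.0872
```

Run:
```python
from h import *
state()
```

```text
t3.4 pos [ 0.4231 -0.1481  0.0649] yaw-0.8 tz [-0.013  0.014 -1.   ] F [ 0.2 -0.1  0.1] w0.0872 q6 -0.58
```

Call:
carry_out([
  [[0.2,0.5,0],0,0],
  [[0,0,0],0,0],
  [[0,0,0],0,1],
  [[0,0,0],0,1],
  [[0,0,0],0,1],
  [[0,0,0],0,1],
  [[0,0,0],0,1],
  [[0,0,0],0,1],
], squeeze=20)

```text
time: 4.2
position: [0.4277, -0.1438, 0.0701]
tool_rot: [1.0, -0.007, -0.003, -0.004]
ft_force: [0.3, -0.5, -0.7]
grip_width: 0.0522
```

Call:
carry_out([
  [[0,0,1],0,1],
  [[0,0,3],0,1],
  [[0,0,4],0,1],
  [[0,0,4],0,1],
])

```text
time: 4.6
position: [0.4238, -0.1416, 0.1897]
tool_rot: [1.0, -0.007, -0.009, -0.009]
ft_force: [1.2, -0.6, -1.4]
grip_width: 0.0519
```

Run:
```python
from h import *
state()
```

```text
t4.6 pos [ 0.4238 -0.1416  0.1897] yaw-0.8 tz [-0.018  0.017 -1.   ] F [ 1.2 -0.6 -1.4] w0.0519 q6 -0.57
```

Call:
carry_out([
  [[1.6,2.4,0.3],-8.3,1],
  [[1.6,2.4,0.3],-8.3,1],
  [[1.6,2.4,0.3],-8.3,1],
  [[1.6,2.4,0.3],-8.3,1],
  [[1.6,2.4,0.3],-8.3,1],
  [[1.6,2.4,0.3],-8.3,1],
  [[1.6,2.4,0.3],-8.3,1],
  [[1.6,2.4,0.3],-8.3,1],
  [[1.6,2.4,0.3],-8.3,1],
  [[1.6,2.4,0.3],-8.3,1],
])

```text
time: 5.6
position: [0.5869, 0.1044, 0.2314]
tool_rot: [0.726, -0.687, 0.002, -0.006]
ft_force: [0.2, -0.3, -2.2]
grip_width: 0.0521
```

Call:
carry_out([
  [[0,0,0],-8.3,1],
  [[0,0,0],-8.3,1],
  [[0,0,0],-6,1],
  [[0,0,0],0,1],
])

```text
time: 6.0
position: [0.5872, 0.1093, 0.2325]
tool_rot: [-0.573, 0.819, -0.003, 0.006]
ft_force: [-0.8, -0.5, -2.0]
grip_width: 0.0519
```

Run:
```python
from h import *
state(); c=snap('wrist','w4.png'); foot(c); s=snap('side'); import pickle; pickle.dump((c,s),open('w4.pkl','wb'))
h=np.hstack([cv2.cvtColor(c['pixels'],cv2.COLOR_RGB2BGR)[:300],]) 
cv2.imwrite('pics/w4s.png',np.vstack([h,cv2.cvtColor(s['pixels'],cv2.COLOR_RGB2BGR)[60:350]]))
```

```text
t6.0 pos [0.5872 0.1093 0.2325] yaw-110.0 tz [ 0.012  0.002 -1.   ] F [-0.8 -0.5 -2. ] w0.0519 q6 1.92
corners [[0.87, 0.31], [0.67, -0.22], [0.15, -0.14], [0.41, 0.6], [0.56, 0.12]]
```

View pics/w4s.png

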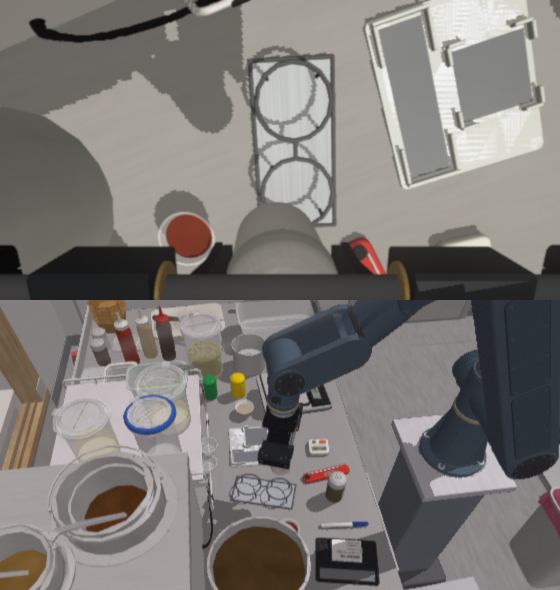

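Run:
```python
from m import *; import pickle
c,s=pickle.load(open('w4.pkl','rb'))
for z in (.03,.036): print('A',ray(c,292,100,z),'B',ray(c,296,191,z))
box(c,[(249,58),(333,55),(337,224),(258,226)],.003)
print('tray');box(c,[(365,22),(500,-18),(543,142),(403,187)],.008)
print('bay');box(c,[(371,25),(421,11),(453,170),(407,182)],.004)
print('pocket');box(c,[(450,45),(524,22),(540,102),(468,124)],.004)
for z in (0,.1,.2,.3): print(z,'wire w',ray(c,200,5,z),ray(c,40,30,z),'wire side',ray(s,208,230,z),ray(s,208,180,z))
r=c; print('eye',c['eye'])
```

```text
A [0.6735851  0.06862536] B [0.58581815 0.09523322]
A [0.67323105 0.06891057] B [0.587001  0.0950525]
 ctr [0.6287 0.081 ] sides mm [np.float64(86.9), np.float64(182.6)] ang [np.float64(71.8), np.float64(163.8)]
tray
 ctr [ 0.6285 -0.0936] sides mm [np.float64(132.6), np.float64(167.5)] ang [np.float64(85.1), np.float64(5.3)]
bay
 ctr [ 0.6293 -0.0539] sides mm [np.float64(50.5), np.float64(167.2)] ang [np.float64(84.3), np.float64(178.4)]
pocket
 ctr [ 0.6264 -0.1401] sides mm [np.float64(74.4), np.float64(82.4)] ang [np.float64(86.4), np.float64(2.2)]
0 wire w [0.7927791  0.12395285] [0.82840075 0.2878134 ] wire side [ 0.79251442 -0.0218922 ] [ 0.78336872 -0.23224225]
0.1 wire w [0.75536676 0.11347618] [0.78142909 0.23336358] wire side [0.78469542 0.05060577] [ 0.77638274 -0.14058484]
0.2 wire w [0.71795441 0.10299951] [0.73445742 0.17891375] wire side [0.77687642 0.12310373] [ 0.76939677 -0.04892742]
0.3 wire w [0.68054207 0.09252283] [0.68748575 0.12446393] wire side [0.76905742 0.1956017 ] [0.7624108  0.04272999]
eye [0.6533666  0.08491282 0.37263772]
```

Call:
carry_out([
  [[2.9,-1.3,0],3.5,1],
  [[2.9,-1.3,0],0,1],
  [[2.8,-1.4,0],0,1],
  [[0,0,-3],0,1],
  [[0,0,-3],0,1],
  [[0,0,0],0,1],
])

```text
time: 6.7
position: [0.6752, 0.0661, 0.1725]
tool_rot: [-0.604, 0.797, -0.003, 0.006]
ft_force: [-0.6, 1.1, -1.8]
grip_width: 0.0518
```

Run:
```python
from h import *
state()
```

```text
t6.7 pos [0.6752 0.0661 0.1725] yaw-105.6 tz [ 0.013  0.003 -1.   ] F [-0.6  1.1 -1.8] w0.0518 q6 1.77
```

Call:
carry_out([
  [[-0.3,0.3,-2],0,1],
  [[0,0,-2],0,1],
  [[0,0,-1.5],0,1],
  [[0,0,0],0,1],
])

```text
time: 7.1
position: [0.6733, 0.0687, 0.1199]
tool_rot: [-0.606, 0.796, -0.004, 0.007]
ft_force: [-1.3, -0.2, -1.9]
grip_width: 0.0515
```

Run:
```python
from h import *
state()
```

```text
t7.1 pos [0.6733 0.0687 0.1199] yaw-105.4 tz [ 0.016  0.003 -1.   ] F [-1.3 -0.2 -1.9] w0.0515 q6 1.77
```

Call:
carry_out([
  [[0,0,-1.5],0,1],
  [[0,0,-1.5],0,1],
  [[0,0,-1],0,1],
  [[0,0,-0.4],0,1],
  [[0,0,0],0,1],
])

```text
time: 7.6
position: [0.6752, 0.0687, 0.0754]
tool_rot: [-0.606, 0.795, -0.005, 0.009]
ft_force: [0.1, -0.2, -2.3]
grip_width: 0.0521
```

Run:
```python
from h import *
state()
```

```text
t7.6 pos [0.6752 0.0687 0.0754] yaw-105.4 tz [ 0.021  0.003 -1.   ] F [ 0.1 -0.2 -2.3] w0.0521 q6 1.77
```

Call:
carry_out([
  [[0,0,-0.3],0,1],
  [[0,0,0],0,0],
  [[0,0,0],0,0],
  [[0,0,0],0,0],
  [[0,0,1],0,0],
  [[0,0,3],0,0],
  [[0,0,4],0,0],
  [[-2,0,5],0,0],
  [[-4,1,3],0,0],
])

```text
time: 8.5
position: [0.62, 0.0769, 0.2331]
tool_rot: [-0.605, 0.796, -0.007, 0.01]
ft_force: [0.2, 0.1, 1.0]
grip_width: 0.0866
```

Run:
```python
from h import *
state(); c=snap('wrist','w5.png'); foot(c); print('px salt exp',proj(c,[.673,.069,.089]),proj(c,[.586,.095,.036]))
```

```text
t8.5 pos [0.62   0.0769 0.2331] yaw-105.5 tz [ 0.024  0.002 -1.   ] F [0.2 0.1 1. ] w0.0866 q6 1.78
corners [[0.89, 0.3], [0.73, -0.24], [0.21, -0.21], [0.41, 0.55], [0.6, 0.09]]
px salt exp (np.float64(275.7432383804434), np.float64(148.72729258155766)) (np.float64(275.5309389557596), np.float64(231.72755502302067))
```

View pics/w5.png

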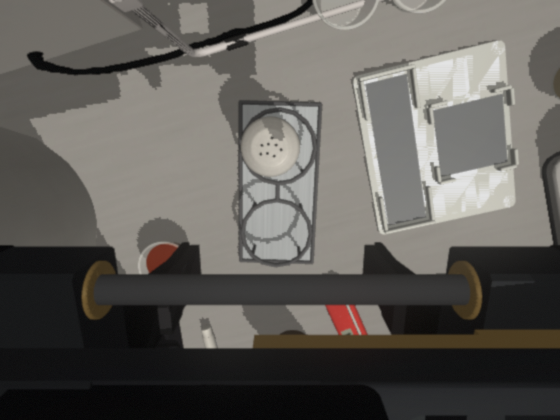

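Call:
carry_out([
  [[-4,1,0],0,0],
  [[-4,1,0],0,0],
  [[-4,1,0],0,0],
  [[-4,1,0],0,0],
  [[-2.5,0.3,0],0,0],
  [[0,0,0],0,0],
])

```text
time: 9.15
position: [0.4195, 0.124, 0.2448]
tool_rot: [-0.607, 0.795, -0.008, 0.013]
ft_force: [0.9, -0.6, 0.1]
grip_width: 0.0871
```

Run:
```python
from h import *
state(); c=snap('wrist','w6.png'); foot(c); print('px exp',proj(c,[.428,.12,.101]))
import pickle; pickle.dump(c,open('w6.pkl','wb'))
```

```text
t9.2 pos [0.4195 0.124  0.2448] yaw-105.3 tz [ 0.032  0.003 -0.999] F [ 0.9 -0.6  0.1] w0.0871 q6 1.87
corners [[0.69, 0.36], [0.54, -0.2], [0.0, -0.16], [0.2, 0.61], [0.4, 0.13]]
px exp (np.float64(285.5907782424752), np.float64(200.37673865796987))
```

View pics/w6.png

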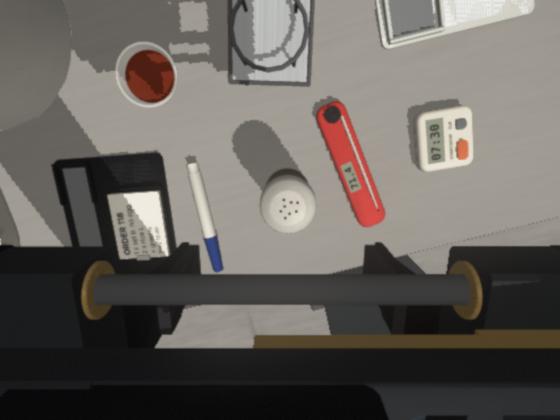

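Run:
```python
from m import *; import pickle
c=pickle.load(open('w6.pkl','rb'))
print('pepper',ray(c,289,206,.101))
print('marker blue');mask(c,(105,120,40),(130,255,255),.01,(150,150,260,290))
print('marker ends',ray(c,193,164,.008),ray(c,217,270,.008))
print('therm');mask(c,(0,150,80),(8,255,255),.013,(300,90,400,240))
print('timer');box(c,[(418,112),(469,108),(473,164),(423,170)],.017)
print('desk corner',ray(c,54,160,.004),ray(c,161,153,.004),'chan far corners',ray(c,64,169,.004),ray(c,86,166,.004))
```

```text
pepper [0.42228593 0.11840108]
marker blue
 px [214.0, 253.0] mm [367.7 226.4] size [11.9 41.9] longang 175.2
marker ends [0.47829241 0.21634539] [0.34660925 0.22986107]
therm
 px [350.0, 164.0] mm [428.9  42.9] size [146.1  31.8] longang 8.7
timer
 ctr [ 0.4316 -0.062 ] sides mm [np.float64(54.0), np.float64(60.7)] ang [np.float64(79.1), np.float64(176.5)]
desk corner [0.5250157  0.37232102] [0.49984539 0.24911711] chan far corners [0.51231735 0.36534096] [0.50877972 0.33897106]
```

Call:
carry_out([
  [[0.3,-0.6,-3],0,0],
  [[0,0,-4],0,0],
  [[0,0,-4],0,0],
  [[0,0,-4],0,0],
  [[0,0,-0.8],0,0],
  [[0,0,0],0,0],
])

```text
time: 9.8
position: [0.4428, 0.1162, 0.0869]
tool_rot: [-0.605, 0.795, -0.019, 0.027]
ft_force: [-0.0, -0.5, 0.4]
grip_width: 0.0869
```

Run:
```python
from h import *
state()
```

```text
t9.8 pos [0.4428 0.1162 0.0869] yaw-105.4 tz [ 0.065  0.003 -0.998] F [-0.  -0.5  0.4] w0.0869 q6 1.85
```

Call:
carry_out([
  [[-1,0.1,0],0,0],
  [[-1,0.1,-0.5],0,0],
  [[0,0,-0.4],0,0],
  [[0,0,0],0,0],
])

```text
time: 10.2
position: [0.427, 0.1183, 0.0828]
tool_rot: [-0.605, 0.795, -0.022, 0.032]
ft_force: [-0.1, 0.1, -0.4]
grip_width: 0.0869
```

Run:
```python
from h import *
state()
```

```text
t10.2 pos [0.427  0.1183 0.0828] yaw-105.4 tz [ 0.078  0.003 -0.997] F [-0.1  0.1 -0.4] w0.0869 q6 1.85
```

```bash
sed -i "s/'q6 %.2f'%o\['q'\]\[5\]/'q',np.round(o['q'],3)/" h.py
python3 - <<'E'
from h import *
state()
E
```

```text
t10.2 pos [0.427  0.1183 0.0828] yaw-105.4 tz [ 0.078  0.003 -0.997] F [-0.1  0.1 -0.4] w0.0869 q [0.016 0.584 2.07  0.004 0.409 1.852]
```

Call:
carry_out([
  [[-0.6,0,-0.3],0,0],
  [[0,0,0],0,0],
  [[0,0,0],0,0],
  [[0,0,0],0,0],
])

```text
time: 10.6
position: [0.4227, 0.1184, 0.0819]
tool_rot: [-0.605, 0.795, -0.024, 0.034]
ft_force: [0.3, 1.0, 0.3]
grip_width: 0.0871
```

Run:
```python
from h import *
state()
```

```text
t10.6 pos [0.4227 0.1184 0.0819] yaw-105.4 tz [ 0.084  0.003 -0.996] F [0.3 1.  0.3] w0.0871 q [0.016 0.583 2.085 0.005 0.389 1.852]
```

Call:
carry_out([
  [[0,0,0],0,1],
  [[0,0,0],0,1],
  [[0,0,0],0,1],
  [[0,0,0],0,1],
  [[0,0,0],0,1],
])

```text
time: 11.1
position: [0.4233, 0.1183, 0.0819]
tool_rot: [-0.605, 0.795, -0.025, 0.035]
ft_force: [0.5, 1.0, -0.3]
grip_width: 0.0547
```

Run:
```python
from h import *
state()
```

```text
t11.1 pos [0.4233 0.1183 0.0819] yaw-105.4 tz [ 0.085  0.003 -0.996] F [ 0.5  1.  -0.3] w0.0547 q [0.016 0.583 2.084 0.005 0.389 1.852]
```

Call:
carry_out([
  [[0,0,1],0,1],
  [[0,0,2],0,1],
  [[0,0,3],0,1],
  [[0,0,3],0,1],
  [[0,0,2],0,1],
  [[0,0,0],0,1],
])

```text
time: 11.7
position: [0.4201, 0.1183, 0.1965]
tool_rot: [-0.605, 0.795, -0.023, 0.032]
ft_force: [-0.5, -0.0, -1.1]
grip_width: 0.0518
```

Run:
```python
from h import *
state()
```

```text
t11.7 pos [0.4201 0.1183 0.1965] yaw-105.4 tz [ 0.078  0.003 -0.997] F [-0.5 -0.  -1.1] w0.0518 q [0.016 0.332 1.991 0.003 0.74  1.854]
```

Call:
carry_out([
  [[3,-0.4,0.5],0,1],
  [[3,-0.4,0],0,1],
  [[3,-0.4,0],0,1],
  [[3,-0.4,0],0,1],
  [[3,-0.4,0],0,1],
  [[1.5,-0.3,0],0,1],
  [[0,0,0],0,1],
])

```text
time: 12.4
position: [0.582, 0.0943, 0.1945]
tool_rot: [-0.606, 0.795, -0.017, 0.025]
ft_force: [-0.1, -0.7, -2.4]
grip_width: 0.0518
```

Run:
```python
from h import *
state(); s=snap('side'); c=snap('scene'); w=snap('wrist')
import pickle; pickle.dump((s,c,w),open('w7.pkl','wb'))
f=lambda i:cv2.cvtColor(i['pixels'],cv2.COLOR_RGB2BGR)
u,v=map(int,proj(c,robot.get_obs()['position'])); print(u,v)
a=cv2.resize(f(c)[max(v-60,0):v+90,max(u-75,0):u+75],(400,400)); b=cv2.resize(f(w)[:300],(400,214)); 
u,v=map(int,proj(s,robot.get_obs()['position'])); print(u,v)
d=cv2.resize(f(s)[max(v-60,0):v+90,max(u-75,0):u+75],(400,400))
cv2.imwrite('pics/w7.png',np.vstack([np.hstack([a,d])[:390],np.hstack([b,b])[:210]]))
```

```text
t12.4 pos [0.582  0.0943 0.1945] yaw-105.4 tz [ 0.061  0.003 -0.998] F [-0.1 -0.7 -2.4] w0.0518 q [-0.031  0.521  1.618  0.006  0.942  1.805]
266 170
282 214
```

View pics/w7.png

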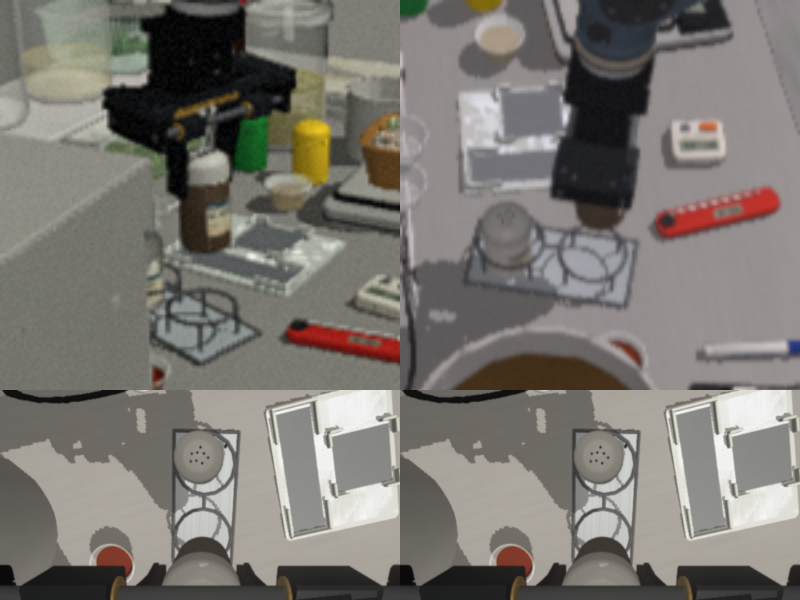

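Call:
carry_out([
  [[0.5,0.1,-1.5],0,1],
  [[0,0,-1.5],0,1],
  [[0,0,-1.5],0,1],
  [[0,0,-1.5],0,1],
  [[0,0,0],0,1],
])

```text
time: 13.05
position: [0.5772, 0.0981, 0.1292]
tool_rot: [-0.607, 0.794, -0.014, 0.021]
ft_force: [-1.1, -0.3, -1.6]
grip_width: 0.0519
```

Run:
```python
from h import *
state()
```

```text
t13.1 pos [0.5772 0.0981 0.1292] yaw-105.2 tz [ 0.051  0.004 -0.999] F [-1.1 -0.3 -1.6] w0.0519 q [-0.025  0.614  1.67   0.008  0.807  1.807]
```

Call:
carry_out([
  [[1.1,-0.3,0],0,1],
  [[0,0,0],0,1],
  [[0.1,0,-1],0,1],
  [[0,0,0],0,1],
])

```text
time: 13.45
position: [0.5904, 0.0953, 0.1193]
tool_rot: [-0.607, 0.794, -0.014, 0.022]
ft_force: [-0.1, 0.3, -2.3]
grip_width: 0.0517
```

Run:
```python
from h import *
state()
```

```text
t13.4 pos [0.5904 0.0953 0.1193] yaw-105.2 tz [ 0.052  0.004 -0.999] F [-0.1  0.3 -2.3] w0.0517 q [-0.029  0.641  1.645  0.008  0.803  1.801]
```

Call:
carry_out([
  [[0,0,-1.2],0,1],
  [[0,0,-1],0,1],
  [[0,0,-0.7],0,1],
  [[0,0,0],0,1],
])

```text
time: 13.85
position: [0.5903, 0.0953, 0.088]
tool_rot: [-0.607, 0.794, -0.014, 0.022]
ft_force: [-0.0, 0.9, -2.2]
grip_width: 0.0519
```

Run:
```python
from h import *
state()
```

```text
t13.8 pos [0.5903 0.0953 0.088 ] yaw-105.2 tz [ 0.053  0.004 -0.999] F [-0.   0.9 -2.2] w0.0519 q [-0.029  0.69   1.661  0.008  0.738  1.801]
```

Call:
carry_out([
  [[0,0,-0.2],0,1],
  [[0,0,0],0,0],
  [[0,0,0],0,0],
  [[0,0,0],0,0],
  [[0,0,1],0,0],
  [[0,0,3],0,0],
  [[0,0,4],0,0],
  [[0,0,5],0,0],
])

```text
time: 14.65
position: [0.5866, 0.0953, 0.2162]
tool_rot: [-0.607, 0.794, -0.01, 0.017]
ft_force: [0.6, 0.9, -0.6]
grip_width: 0.0865
```

Call:
carry_out([
  [[-4,2.6,0],0,0.6],
  [[-4,2.6,0],0,0.6],
  [[-4,2.6,0],2,0.6],
  [[-4,2.6,0],2,0.6],
  [[-1,2,0],2,0.6],
  [[0,0,0],2,0.6],
  [[0,0,0],0,0.6],
])

```text
time: 15.35
position: [0.418, 0.2218, 0.2324]
tool_rot: [-0.662, 0.749, -0.017, 0.033]
ft_force: [0.1, -0.0, -0.4]
grip_width: 0.0399
```

Run:
```python
from m import *
state(); c=snap('wrist','w8.png'); foot(c); import pickle; pickle.dump(c,open('w8.pkl','wb'))
```

```text
t15.3 pos [0.418  0.2218 0.2324] yaw-97.0 tz [ 0.072  0.017 -0.997] F [ 0.1 -0.  -0.4] w0.0399 q [ 0.252  0.317  1.864 -0.002  0.887  1.947]
corners [[0.67, 0.5], [0.59, -0.08], [0.09, -0.1], [0.16, 0.65], [0.41, 0.23]]
```

View pics/w8.png

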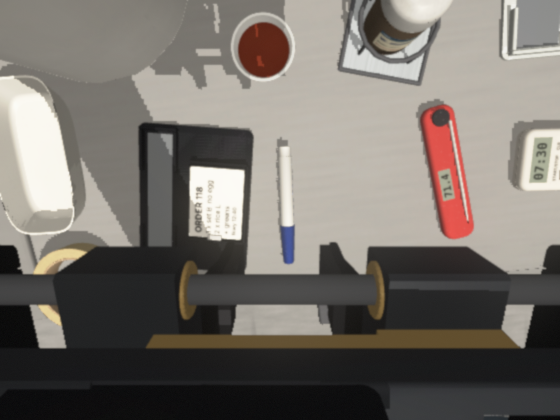

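Run:
```python
from m import *; import pickle
c=pickle.load(open('w8.pkl','rb'))
a,b=ray(c,284.5,142,.01),ray(c,289,263,.01); d=a-b; print('marker',a,b,(a+b)/2,np.linalg.norm(d),np.degrees(np.arctan2(d[1],d[0])))
A,B=ray(c,139.5,124,.01),ray(c,253,130,.01); d=A-B; ay=np.arctan2(d[1],d[0]); print('desk',A,B,np.linalg.norm(d),np.degrees(ay))
y=np.array([np.cos(ay),np.sin(ay)]); x=np.array([y[1],-y[0]]); m=(A+B)/2; print('desk ctr',m-.084*x,'chan',m-.084*x+.04*y)
l=ray(c,141,230,.008); print('left edge dir',A-l, np.degrees(np.arctan2(*(A-l)[::-1])))
print('container',ray(c,75,200,.05), 'side tape')
print('therm');mask(c,(0,150,80),(8,255,255),.013,(400,90,500,250))
```

```text
marker [0.48432582 0.2165988 ] [0.34583104 0.22792625] [0.41507843 0.22226253] 0.1389572493376235 -4.675796860002955
desk [0.52263065 0.37141158] [0.50113598 0.24902794] 0.12425689184503003 80.03853681448122
desk ctr [0.42914967 0.32475056] chan [0.4360691  0.36414754]
left edge dir [ 0.11787315 -0.02381575] -11.422585028594275
container [0.45218101 0.43558297] side tape
therm
 px [448.0, 172.0] mm [428.7  43.8] size [145.9  32.3] longang 8.6
```

Call:
carry_out([
  [[-0.3,-0.2,-3],2,0.58],
  [[0,0,-3],0,0.58],
  [[0,0,-3],0,0.58],
  [[0,0,-3],0,0.58],
  [[0,0,-3],0,0.58],
  [[0,0,-1],0,0.58],
  [[0,0,0],0,0.58],
])

```text
time: 16.1
position: [0.4248, 0.2184, 0.0716]
tool_rot: [-0.67, 0.741, -0.021, 0.041]
ft_force: [-0.2, -0.5, -0.3]
grip_width: 0.0366
```

Run:
```python
from h import *
state()
```

```text
t16.1 pos [0.4248 0.2184 0.0716] yaw-95.6 tz [ 0.09   0.023 -0.996] F [-0.2 -0.5 -0.3] w0.0366 q [0.24  0.626 2.    0.003 0.423 1.907]
```

Call:
carry_out([
  [[-0.6,0.1,-1.2],0,0.58],
  [[-0.6,0.1,-1.2],0,0.58],
  [[-0.1,0,-1],0,0.58],
  [[0,0,0],0,0.58],
])

```text
time: 16.5
position: [0.4172, 0.2209, 0.0406]
tool_rot: [-0.669, 0.741, -0.024, 0.046]
ft_force: [0.6, -0.5, -0.5]
grip_width: 0.0365
```

Run:
```python
from h import *
state()
```

```text
t16.5 pos [0.4172 0.2209 0.0406] yaw-95.8 tz [ 0.1    0.026 -0.995] F [ 0.6 -0.5 -0.5] w0.0365 q [0.249 0.692 2.033 0.    0.313 1.923]
```

Call:
carry_out([
  [[-0.3,0,-1],0,0.58],
  [[0,0,-0.4],0,0.58],
  [[0,0,0],0,0.58],
])

```text
time: 16.8
position: [0.4176, 0.2214, 0.0287]
tool_rot: [-0.669, 0.742, -0.026, 0.049]
ft_force: [0.6, 0.2, 0.1]
grip_width: 0.0365
```

Run:
```python
from h import *
state()
```

```text
t16.8 pos [0.4176 0.2214 0.0287] yaw-95.8 tz [ 0.107  0.027 -0.994] F [0.6 0.2 0.1] w0.0365 q [ 0.251  0.72   2.039 -0.     0.272  1.925]
```

Call:
carry_out([
  [[0,0,-0.35],0,0.58],
  [[0,0,0],0,1],
  [[0,0,0],0,1],
  [[0,0,0],0,1],
  [[0,0,0],0,1],
  [[0,0,1],0,1],
  [[0,0,2],0,1],
  [[0,0,3],0,1],
  [[0,0,2],0,1],
  [[0,0,0],0,1],
], squeeze=20)

```text
time: 17.8
position: [0.4183, 0.2215, 0.1107]
tool_rot: [-0.669, 0.742, -0.026, 0.05]
ft_force: [0.0, 0.7, -0.4]
grip_width: 0.0145
```

Run:
```python
from h import *
state()
```

```text
t17.8 pos [0.4183 0.2215 0.1107] yaw-95.8 tz [ 0.109  0.028 -0.994] F [ 0.   0.7 -0.4] w0.0145 q [ 0.25   0.536  2.003 -0.     0.49   1.925]
```

Call:
carry_out([
  [[0.4,3,1.5],-2,1],
  [[0.4,3,1.5],-2,1],
  [[0.4,3,0.5],-1,1],
  [[0.4,3,0],0,1],
  [[0.5,2.2,0],0,1],
  [[0,0,0],0,1],
])

```text
time: 18.4
position: [0.4375, 0.3672, 0.1471]
tool_rot: [-0.633, 0.772, -0.028, 0.048]
ft_force: [-0.3, -0.3, -0.1]
grip_width: 0.0145
```

Run:
```python
from h import *
state(); c=snap('wrist','w9.png'); foot(c); import pickle; pickle.dump(c,open('w9.pkl','wb'))
```

```text
t18.4 pos [0.4375 0.3672 0.1471] yaw-101.2 tz [ 0.109  0.018 -0.994] F [-0.3 -0.3 -0.1] w0.0145 q [ 0.522  0.561  1.726 -0.057  0.752  2.331]
corners [[0.67, 0.57], [0.57, 0.12], [0.2, 0.15], [0.29, 0.7], [0.45, 0.37]]
```

View pics/w9.png

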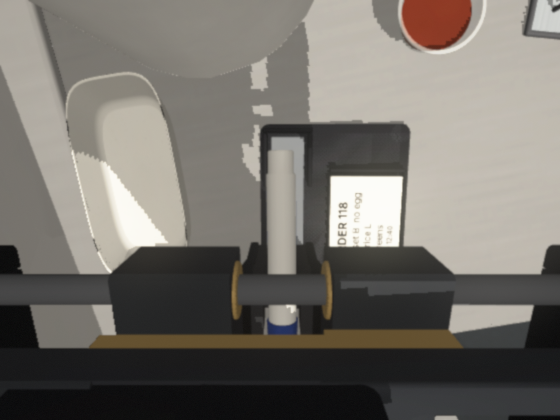

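Run:
```python
from m import *; import pickle
c=pickle.load(open('w9.pkl','rb')); c8=pickle.load(open('w8.pkl','rb'))
A,B=ray(c,261.5,124,.01),ray(c,410,124,.01); d=A-B; ay=np.arctan2(d[1],d[0]); print('desk',A,B,np.linalg.norm(d),np.degrees(ay))
y=np.array([np.cos(ay),np.sin(ay)]); x=np.array([y[1],-y[0]]); m=(A+B)/2; print('chan',m-.084*x+.04*y)
print('liner end',ray(c,287,137,.004)-.076*x)
print('marker far end', ray(c,281,151,.13), ray(c,281,151,.12))
for z in (.03,.05,.07,.09): print(z,ray(c,187,215,z),ray(c8,76,215,z),'bottom corner',ray(c,112,272,z),ray(c8,40,235,z),'far',ray(c,120,73,z),ray(c8,20,77,z))
```

```text
desk [0.52514358 0.37280707] [0.50085747 0.25241877] 0.12281350841600583 78.59471011297734
chan [0.4385692  0.36843385]
liner end [0.43636962 0.36896541]
marker far end [0.49694861 0.35681437] [0.49721195 0.35717002]
0.03 [0.46386879 0.44629811] [0.43411311 0.45231784] bottom corner [0.42794588 0.52192014] [0.41658793 0.49833389] far [0.58201205 0.47100241] [0.58061192 0.4747246 ]
0.05 [0.46605777 0.43905284] [0.43672689 0.43838177] bottom corner [0.43286646 0.50892452] [0.42021372 0.48174059] far [0.57521733 0.46187861] [0.57476598 0.45949464]
0.07 [0.46824675 0.43180757] [0.43934067 0.42444571] bottom corner [0.43778705 0.4959289 ] [0.4238395  0.46514729] far [0.56842261 0.45275481] [0.56892004 0.44426468]
0.09 [0.47043573 0.4245623 ] [0.44195444 0.41050965] bottom corner [0.44270763 0.48293328] [0.42746528 0.44855398] far [0.56162789 0.44363101] [0.5630741  0.42903471]
```

Call:
carry_out([
  [[0.3,-0.1,-2],0,1],
  [[0,0,-2],0,1],
  [[0,0,-2],0,1],
  [[0,0,-2],0,1],
  [[0,0,0],0,1],
])

```text
time: 18.95
position: [0.4348, 0.3574, 0.0625]
tool_rot: [-0.632, 0.773, -0.027, 0.041]
ft_force: [-0.2, -0.2, -0.3]
grip_width: 0.0144
```

Run:
```python
from h import *
state()
```

```text
t18.9 pos [0.4348 0.3574 0.0625] yaw-101.4 tz [ 0.098  0.009 -0.995] F [-0.2 -0.2 -0.3] w0.0144 q [ 0.51   0.7    1.782 -0.074  0.571  2.341]
```

Call:
carry_out([
  [[0.9,0.8,0],0,1],
  [[0,0,0],0,1],
  [[0,0.1,-1],0,1],
  [[0,0.1,-1],0,1],
  [[0,0,0],0,1],
])

```text
time: 19.45
position: [0.4457, 0.367, 0.0436]
tool_rot: [-0.631, 0.774, -0.028, 0.042]
ft_force: [-0.2, -0.6, 0.3]
grip_width: 0.0148
```

Run:
```python
from h import *
state()
```

```text
t19.4 pos [0.4457 0.367  0.0436] yaw-101.5 tz [ 0.1    0.01  -0.995] F [-0.2 -0.6  0.3] w0.0148 q [ 0.516  0.743  1.752 -0.077  0.556  2.353]
```

Call:
carry_out([
  [[0,0,-0.8],0,1],
  [[0,0,-0.5],0,1],
  [[0,0,0],0,1],
  [[0,0,0],0,0.68],
  [[0,0,0],0,0.68],
  [[0,0,0],0,0.68],
  [[0,0,1],0,0.68],
  [[0,0,3],0,0.68],
  [[0,0,4],0,0.6],
  [[0,0,4],0,0.5],
])

```text
time: 20.45
position: [0.4413, 0.3646, 0.1483]
tool_rot: [-0.632, 0.774, -0.027, 0.035]
ft_force: [1.0, 0.5, 0.4]
grip_width: 0.0366
```

Run:
```python
from m import *
state(); c=snap('wrist','w10.png'); foot(c); s=snap('side','s10.png')
import pickle; pickle.dump((c,s),open('w10.pkl','wb'))
print('exp far end',proj(c,[.5037,.3556,.012]),'chan',proj(c,[.4375,.3685,.012]),'side exp',proj(s,[.4375,.3685,.012]))
mask(s,(105,120,40),(130,255,255),.012,(300,260,420,380)); mask(c,(105,120,40),(130,255,255),.012)
```

```text
t20.4 pos [0.4413 0.3646 0.1483] yaw-101.5 tz [ 0.088  0.003 -0.996] F [1.  0.5 0.4] w0.0366 q [ 0.516  0.567  1.704 -0.057  0.794  2.327]
corners [[0.67, 0.56], [0.57, 0.12], [0.19, 0.14], [0.29, 0.7], [0.45, 0.37]]
exp far end (np.float64(281.0211255511028), np.float64(147.58961996626527)) chan (np.float64(281.61188817017415), np.float64(225.92178651397901)) side exp (np.float64(349.01324435125207), np.float64(333.2371872771368))
 px [280.0, 262.0] mm [404.8 376.6] size [12.5 19.7] longang 169.0
```

View pics/w10.png

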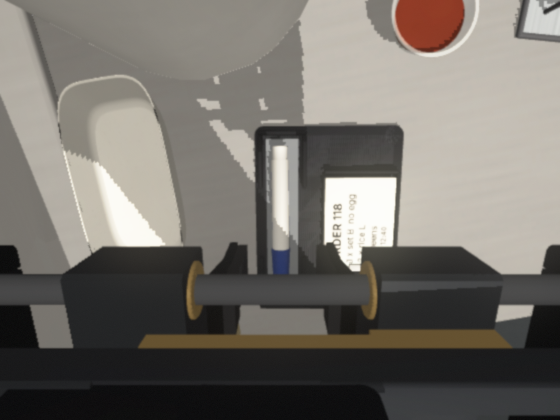

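Call:
carry_out([
  [[-0.2,-4,0],2.5,0.2],
  [[-0.2,-4,0],2.5,0.2],
  [[-0.2,-4,0],2.5,0.2],
  [[-0.2,-4,0],2.5,0.2],
  [[-0.2,-4,0],2.5,0.2],
  [[-0.2,-4,0],2.5,0.2],
  [[-0.1,-4,0],2.5,0.2],
  [[0,-3.5,0],2.5,0.2],
  [[0,0,0],0,0.2],
])

```text
time: 21.45
position: [0.432, 0.0441, 0.1576]
tool_rot: [0.763, -0.644, 0.022, -0.053]
ft_force: [0.4, 0.8, 0.9]
grip_width: 0.0695
```

Run:
```python
from m import *
state(); c=snap('wrist'); print('therm');mask(c,(0,150,80),(8,255,255),.013,(60,60,500,290),2)
```

```text
t21.4 pos [0.432  0.0441 0.1576] yaw-80.3 tz [ 0.101  0.053 -0.993] F [0.4 0.8 0.9] w0.0695 q [-0.206  0.403  2.057  0.13   0.597  1.093]
therm
 px [293.0, 208.0] mm [443.3  44.2] size [117.3  31.7] longang 8.6
```

Call:
carry_out([
  [[-0.7,-0.2,-2.5],0,0.2],
  [[-0.2,0,-2.5],0,0.2],
  [[-0.2,0,-2.5],0,0.2],
  [[-0.2,0,-2],0,0.2],
  [[0,0,0],0,0.2],
])

```text
time: 22.0
position: [0.4188, 0.0477, 0.0613]
tool_rot: [0.763, -0.644, 0.023, -0.054]
ft_force: [0.3, 0.3, -0.1]
grip_width: 0.0699
```

Run:
```python
from m import *
state()
```

```text
t22.0 pos [0.4188 0.0477 0.0613] yaw-80.2 tz [ 0.105  0.054 -0.993] F [ 0.3  0.3 -0.1] w0.0699 q [-0.205  0.629  2.16   0.28   0.271  0.929]
```

Call:
carry_out([
  [[0.2,0,3],0,0.2],
  [[0.4,0,3],4,0.2],
  [[0.4,0,3],8.5,0.2],
  [[0,0,0],8.5,0.2],
  [[0,0,0],8.5,0.2],
  [[0,0,0],8.5,0.2],
  [[0,0,0],8.5,0.2],
  [[0,0,0],8.5,0.2],
  [[0,0,0],8.5,0.2],
  [[0,0,0],8.5,0.2],
])

```text
time: 23.0
position: [0.4263, 0.0575, 0.1636]
tool_rot: [0.997, -0.062, -0.009, -0.053]
ft_force: [-0.3, -0.2, -0.0]
grip_width: 0.0695
```

Call:
carry_out([
  [[0,0,0],8.5,0.2],
  [[0,0,0],8.5,0.2],
  [[0,0,0],8.5,0.2],
  [[0,0,0],8.5,0.2],
  [[0,0,0],8.5,0.2],
  [[0,0,0],8.5,0.2],
  [[0,0,0],8.5,0.2],
  [[0,0,0],8.5,0.2],
  [[0,0,0],8.5,0.2],
  [[0,0,0],8.5,0.2],
])

```text
time: 24.0
position: [0.4244, 0.0657, 0.1751]
tool_rot: [0.772, 0.634, -0.039, -0.028]
ft_force: [-0.6, 0.1, -0.7]
grip_width: 0.0697
```

Run:
```python
from m import *
state()
```

```text
t24.0 pos [0.4244 0.0657 0.1751] yaw78.9 tz [-0.096 -0.006 -0.995] F [-0.6  0.1 -0.7] w0.0697 q [-0.098  0.42   1.917 -0.019  0.899 -1.461]
```

Call:
carry_out([
  [[0.2,-0.8,-1],7,0.2],
  [[0.2,-0.8,-2],7,0.2],
  [[0.2,-0.8,-2],6,0.2],
  [[0,0,-2],0,0.2],
  [[0,0,-2],0,0.2],
  [[0,0,0],0,0.2],
])

```text
time: 24.6
position: [0.4321, 0.0464, 0.0903]
tool_rot: [0.641, 0.767, -0.041, -0.014]
ft_force: [-0.7, 1.2, -0.3]
grip_width: 0.0698
```

Run:
```python
from m import *
state()
```

```text
t24.6 pos [0.4321 0.0464 0.0903] yaw100.3 tz [-0.074 -0.046 -0.996] F [-0.7  1.2 -0.3] w0.0698 q [-0.115  0.588  1.979 -0.09   0.645 -1.791]
```

Call:
carry_out([
  [[-0.2,-0.3,-1.5],-1,0.2],
  [[0,-0.1,-1.5],0,0.2],
  [[0,0,-1.5],0,0.2],
  [[0,0,-1],0,0.2],
  [[0,0,0],0,0.2],
])

```text
time: 25.1
position: [0.4333, 0.0449, 0.04]
tool_rot: [0.646, 0.762, -0.039, -0.009]
ft_force: [0.4, 0.2, 0.5]
grip_width: 0.0697
```

Run:
```python
from m import *
state()
```

```text
t25.1 pos [0.4333 0.0449 0.04  ] yaw99.5 tz [-0.065 -0.048 -0.997] F [0.4 0.2 0.5] w0.0697 q [-0.117  0.696  2.003 -0.115  0.504 -1.749]
```

Call:
carry_out([
  [[-0.2,-0.1,-0.8],0,0.2],
  [[-0.1,0,-0.5],0,0.2],
  [[0,0,0],0,0.2],
  [[0,0,0],0,1],
  [[0,0,0],0,1],
  [[0,0,0],0,1],
  [[0,0,0],0,1],
  [[0,0,0],0,1],
])

```text
time: 25.9
position: [0.4316, 0.044, 0.0288]
tool_rot: [0.646, 0.762, -0.038, -0.007]
ft_force: [0.3, 0.3, -1.4]
grip_width: 0.0372
```

Run:
```python
from m import *
state()
```

```text
t25.9 pos [0.4316 0.044  0.0288] yaw99.5 tz [-0.06  -0.049 -0.997] F [ 0.3  0.3 -1.4] w0.0372 q [-0.119  0.72   2.013 -0.125  0.465 -1.741]
```

Call:
carry_out([
  [[0,0,0],0,1],
  [[0,0,0],0,1],
  [[0,0,1],0,1],
  [[0,0,2],0,1],
  [[0,0,3],0,1],
  [[0,0,4],0,1],
  [[0,0,0],0,1],
])

```text
time: 26.6
position: [0.4304, 0.0442, 0.1331]
tool_rot: [0.646, 0.762, -0.039, -0.009]
ft_force: [0.6, -0.1, 0.1]
grip_width: 0.033
```

Run:
```python
from m import *
state(); c=snap('side'); mask(c,(0,150,80),(8,255,255),.10,(200,100,420,300),1)
```

```text
t26.6 pos [0.4304 0.0442 0.1331] yaw99.5 tz [-0.063 -0.048 -0.997] F [ 0.6 -0.1  0.1] w0.0330 q [-0.12   0.495  1.963 -0.082  0.742 -1.792]
 px [316.0, 217.0] mm [467.9  41.5] size [61.9 31.6] longang 8.5
```

Call:
carry_out([
  [[1,-1.5,2],-2,1],
  [[2.5,-1.5,1],-2,1],
  [[3,-1.5,0],-2,1],
  [[3,-1.5,0],-1.5,1],
  [[3,-1.5,0],0,1],
  [[3,-1.3,0],0,1],
  [[3,-1,0],0,1],
  [[1.5,-0.5,0],0,1],
  [[0,0,0],0,1],
])

```text
time: 27.55
position: [0.6262, -0.0612, 0.1545]
tool_rot: [0.696, 0.716, -0.044, -0.022]
ft_force: [0.5, -0.1, -0.7]
grip_width: 0.0328
```

Run:
```python
from m import *
state(); c=snap('wrist','w11.png'); foot(c); import pickle; pickle.dump(c,open('w11.pkl','wb'))
```

```text
t27.6 pos [ 0.6262 -0.0612  0.1545] yaw91.7 tz [-0.093 -0.032 -0.995] F [ 0.5 -0.1 -0.7] w0.0328 q [-0.25   0.672  1.433 -0.061  1.12  -1.821]
corners [[0.45, -0.31], [0.44, 0.16], [0.82, 0.22], [0.86, -0.36], [0.62, -0.07]]
```

View pics/w11.png

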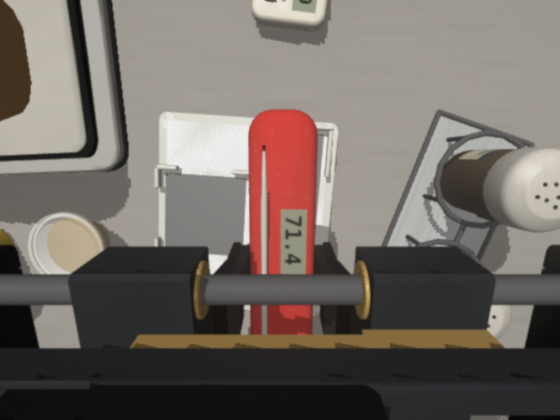

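Run:
```python
from m import *; import pickle
c=pickle.load(open('w11.pkl','rb'))
A,B=ray(c,162,114,.005),ray(c,337.5,125,.005); print(A,B,np.linalg.norm(A-B)); d=B-A; a=np.arctan2(d[1],d[0]); print('y ang',np.degrees(a)); y=np.array([np.cos(a),np.sin(a)]); x=np.array([y[1],-y[0]]); m=(A+B)/2+.09*x; print('ctr',m,'bay',m+.045*y,'pocket',m-.036*y)
e=ray(c,283,110,.132); print('therm near end',e,'ctr',e+[.075,0])
print('axis dir',ray(c,283,110,.132)-ray(c,281,250,.132))
```

```text
[ 0.53683315 -0.17260619] [ 0.54179185 -0.01911046] 0.1535758064582003
y ang 88.14969520211308
ctr [ 0.62926557 -0.09876427] bay [ 0.63071855 -0.05378773] pocket [ 0.6281032 -0.1347455]
therm near end [ 0.54696388 -0.06307884] ctr [ 0.62196388 -0.06307884]
axis dir [-0.07137888 -0.00122741]
```

Call:
carry_out([
  [[0.7,0.4,-2],-1,1],
  [[0,0,-2],0,1],
  [[0,0,-2],0,1],
  [[0,0,-1.5],0,1],
  [[0,0,0],0,1],
])

```text
time: 28.1
position: [0.6226, -0.0529, 0.0743]
tool_rot: [0.702, 0.71, -0.048, -0.029]
ft_force: [-0.2, -0.1, -0.9]
grip_width: 0.0328
```

Run:
```python
from m import *
state()
```

```text
t28.1 pos [ 0.6226 -0.0529  0.0743] yaw90.8 tz [-0.109 -0.027 -0.994] F [-0.2 -0.1 -0.9] w0.0328 q [-0.24   0.781  1.473 -0.062  0.988 -1.786]
```

Call:
carry_out([
  [[1.1,-0.3,0],0,1],
  [[0.2,0,-1],0,1],
  [[0.2,0,-1],0,1],
  [[0,0,0],0,1],
])

```text
time: 28.5
position: [0.6395, -0.056, 0.0547]
tool_rot: [0.702, 0.71, -0.047, -0.028]
ft_force: [0.0, -0.1, -0.8]
grip_width: 0.0325
```

Run:
```python
from m import *
state()
```

```text
t28.5 pos [ 0.6395 -0.056   0.0547] yaw90.8 tz [-0.106 -0.027 -0.994] F [ 0.  -0.1 -0.8] w0.0325 q [-0.238  0.825  1.434 -0.062  0.981 -1.784]
```

Call:
carry_out([
  [[-0.5,0.1,-0.8],0,1],
  [[0,0,-0.7],0,1],
  [[0,0,-0.2],0,1],
  [[0,0,0],0,1],
])

```text
time: 28.9
position: [0.6338, -0.0549, 0.0365]
tool_rot: [0.702, 0.71, -0.047, -0.028]
ft_force: [-0.2, -1.1, -0.1]
grip_width: 0.033
```

Run:
```python
from m import *
state()
```

```text
t28.9 pos [ 0.6338 -0.0549  0.0365] yaw90.8 tz [-0.107 -0.027 -0.994] F [-0.2 -1.1 -0.1] w0.0330 q [-0.238  0.846  1.454 -0.064  0.941 -1.781]
```

Call:
carry_out([
  [[0,0,0],0,0.4],
  [[0,0,0],0,0.4],
  [[0,0,0],0,0.4],
  [[0,0,1],0,0.4],
  [[0,0,3],0,0.3],
  [[0,0,4],0,0],
  [[-2,0,4],0,0],
  [[-4,0,1],0,0],
  [[-4,0,0],0,0],
  [[-4,0,0],0,0],
])

```text
time: 29.9
position: [0.4978, -0.0566, 0.177]
tool_rot: [0.701, 0.711, -0.043, -0.02]
ft_force: [-0.1, -0.4, -0.4]
grip_width: 0.0857
```

Call:
carry_out([
  [[-4,-0.5,0],-2,0],
  [[-2,-0.2,0],-2,0],
  [[0,0,0],0,0],
])

```text
time: 30.2
position: [0.4301, -0.0622, 0.1805]
tool_rot: [0.727, 0.685, -0.043, -0.022]
ft_force: [0.4, -0.3, 0.9]
grip_width: 0.0872
```

Run:
```python
from m import *
state(); s=snap('side'); w=snap('wrist'); import pickle; pickle.dump((s,w),open('w12.pkl','wb'))
mask(s,(0,150,80),(8,255,255),.017,(200,150,330,260),2)
print('timer exp px',proj(w,[.432,-.062,.017]),'bay exp side',proj(s,[.63,-.0545,.017]))
f=lambda i:cv2.cvtColor(i['pixels'],cv2.COLOR_RGB2BGR)
cv2.imwrite('pics/w12.png',np.hstack([cv2.resize(f(s)[140:300,200:360],(400,400)),cv2.resize(f(w)[:300],(400,400))]))
```

```text
t30.2 pos [ 0.4301 -0.0622  0.1805] yaw86.7 tz [-0.092 -0.026 -0.995] F [ 0.4 -0.3  0.9] w0.0872 q [-0.363  0.414  1.905 -0.073  0.901 -1.828]
 px [258.0, 215.0] mm [632.  -48.1] size [145.2  30.7] longang 1.8
timer exp px (np.float64(286.9235307779445), np.float64(214.897608374104)) bay exp side (np.float64(258.32600379586944), np.float64(213.334885744701))
```

View pics/w12.png

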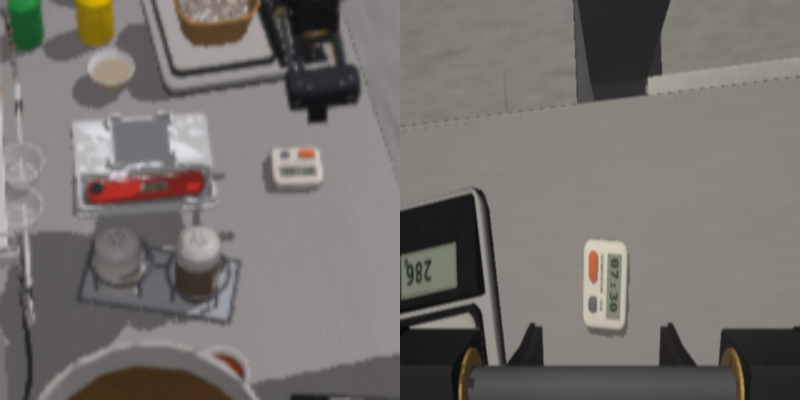

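Call:
carry_out([
  [[0.3,0,-2.5],0,0],
  [[0.2,0,-2.5],0,0],
  [[0.1,0,-2.5],0,0],
  [[0,0,-2.5],0,0],
  [[0,0,-1.5],0,0],
  [[0,0,0],0,0],
])

```text
time: 30.9
position: [0.4585, -0.0667, 0.0629]
tool_rot: [0.725, 0.688, -0.035, -0.008]
ft_force: [-1.1, 0.0, 0.5]
grip_width: 0.0872
```

Run:
```python
from m import *
state()
```

```text
t30.9 pos [ 0.4585 -0.0667  0.0629] yaw87.1 tz [-0.062 -0.037 -0.997] F [-1.1  0.   0.5] w0.0872 q [-0.351  0.658  1.935 -0.1    0.596 -1.787]
```

Call:
carry_out([
  [[-1.2,0.3,-0.5],0,0],
  [[-1.2,0.2,-1],0,0],
  [[0,0,-1],0,0],
  [[0,0,0],0,0],
])

```text
time: 31.3
position: [0.4434, -0.0636, 0.0377]
tool_rot: [0.724, 0.689, -0.032, -0.002]
ft_force: [-0.2, -0.6, 1.1]
grip_width: 0.087
```

Run:
```python
from m import *
state()
```

```text
t31.3 pos [ 0.4434 -0.0636  0.0377] yaw87.3 tz [-0.05  -0.041 -0.998] F [-0.2 -0.6  1.1] w0.0870 q [-0.356  0.702  1.991 -0.121  0.484 -1.771]
```

Call:
carry_out([
  [[-0.9,0.1,-0.6],0,0],
  [[-0.2,0,-0.5],0,0],
  [[0,0,0],0,0],
])

```text
time: 31.6
position: [0.4376, -0.0641, 0.0272]
tool_rot: [0.723, 0.69, -0.031, 0.001]
ft_force: [0.2, -0.0, 0.7]
grip_width: 0.0868
```

Run:
```python
from m import *
state()
```

```text
t31.6 pos [ 0.4376 -0.0641  0.0272] yaw87.3 tz [-0.042 -0.044 -0.998] F [ 0.2 -0.   0.7] w0.0868 q [-0.362  0.723  2.013 -0.134  0.433 -1.763]
```

Call:
carry_out([
  [[-0.4,0,0],0,0],
  [[0,0,0],0,1],
  [[0,0,0],0,1],
  [[0,0,0],0,1],
  [[0,0,0],0,1],
  [[0,0,0],0,1],
  [[0,0,0],0,1],
])

```text
time: 32.3
position: [0.4362, -0.065, 0.0283]
tool_rot: [0.723, 0.69, -0.029, 0.004]
ft_force: [-0.2, 1.2, -1.2]
grip_width: 0.0602
```

Run:
```python
from m import *
state()
```

```text
t32.3 pos [ 0.4362 -0.065   0.0283] yaw87.3 tz [-0.037 -0.046 -0.998] F [-0.2  1.2 -1.2] w0.0602 q [-0.365  0.72   2.02  -0.137  0.424 -1.763]
```

Call:
carry_out([
  [[0,0,1],0,1],
  [[0,0,2],0,1],
  [[0,0,3],0,1],
  [[0,0,4],0,1],
  [[0,0,3],0,1],
  [[0,0,0],0,1],
])

```text
time: 32.9
position: [0.4344, -0.0641, 0.1644]
tool_rot: [0.723, 0.69, -0.03, 0.002]
ft_force: [0.5, 0.1, -1.4]
grip_width: 0.0599
```

Run:
```python
from m import *
state()
```

```text
t32.9 pos [ 0.4344 -0.0641  0.1644] yaw87.4 tz [-0.04  -0.044 -0.998] F [ 0.5  0.1 -1.4] w0.0599 q [-0.365  0.43   1.945 -0.078  0.79  -1.834]
```

Call:
carry_out([
  [[2,0,0.5],0,1],
  [[3,-0.6,0],0,1],
  [[3,-1.2,0],1,1],
  [[3,-1.4,0],1,1],
  [[3,-1.4,0],0,1],
  [[3,-1.4,0],0,1],
  [[2.5,-1.2,0],0,1],
  [[0,0,0],0,1],
])

```text
time: 33.7
position: [0.6287, -0.1353, 0.1664]
tool_rot: [0.71, 0.703, -0.032, -0.003]
ft_force: [-0.2, 1.0, -0.4]
grip_width: 0.06
```

Run:
```python
from m import *
state()
```

```text
t33.7 pos [ 0.6287 -0.1353  0.1664] yaw89.5 tz [-0.049 -0.04  -0.998] F [-0.2  1.  -0.4] w0.0600 q [-0.361  0.656  1.424 -0.062  1.094 -1.893]
```

Call:
carry_out([
  [[0.3,-0.2,-2],0,1],
  [[0.2,0,-2],0,1],
  [[0.2,0,-2],0,1],
  [[0.2,0,-2],0,1],
  [[0,0,0],0,1],
])

```text
time: 34.2
position: [0.6312, -0.1345, 0.0797]
tool_rot: [0.71, 0.703, -0.034, -0.009]
ft_force: [0.1, 0.8, -0.9]
grip_width: 0.0599
```

Run:
```python
from m import *
state()
```

```text
t34.2 pos [ 0.6312 -0.1345  0.0797] yaw89.5 tz [-0.061 -0.035 -0.998] F [ 0.1  0.8 -0.9] w0.0599 q [-0.359  0.777  1.456 -0.067  0.954 -1.88 ]
```

Call:
carry_out([
  [[0.2,-0.2,-1.5],0,1],
  [[0.1,0,-1.5],0,1],
  [[0.1,0,-0.8],0,1],
  [[0,0,0],0,1],
])

```text
time: 34.6
position: [0.6339, -0.1359, 0.0394]
tool_rot: [0.71, 0.703, -0.034, -0.01]
ft_force: [-0.3, -0.1, 0.8]
grip_width: 0.0598
```

Run:
```python
from m import *
state()
```

```text
t34.6 pos [ 0.6339 -0.1359  0.0394] yaw89.5 tz [-0.063 -0.034 -0.997] F [-0.3 -0.1  0.8] w0.0598 q [-0.359  0.838  1.458 -0.07   0.893 -1.876]
```

Call:
carry_out([
  [[-0.2,-0.1,-0.4],0,1],
  [[0,0,-0.2],0,1],
  [[0,0,0],0,0.18],
  [[0,0,0],0,0.18],
  [[0,0,0],0,0.18],
  [[0,0,1],0,0.18],
  [[0,0,3],0,0.18],
  [[0,0,4],0,0.1],
  [[-1,0,4],0,0],
  [[-3,0,3],0,0],
])

```text
time: 35.6
position: [0.5931, -0.1372, 0.1883]
tool_rot: [0.709, 0.704, -0.034, -0.009]
ft_force: [-0.7, 0.3, 1.0]
grip_width: 0.0842
```

Call:
carry_out([
  [[-5,0,2],0,0],
  [[-5,0,2],0,0],
  [[-5,-1,1],0,0],
  [[-4,-3,0],0,0],
  [[0,-4,0],0,0],
  [[0,-4,0],0,0],
  [[0,0,0],0,0],
  [[0,0,0],0,0],
])

```text
time: 36.4
position: [0.4039, -0.2579, 0.2512]
tool_rot: [0.709, 0.705, -0.031, 0.003]
ft_force: [-0.7, -0.4, -0.0]
grip_width: 0.0871
```

Run:
```python
from m import *
state(); s=snap('side'); c=snap('scene')
f=lambda i:cv2.cvtColor(i['pixels'],cv2.COLOR_RGB2BGR)
cv2.imwrite('pics/fin.png',cv2.resize(f(s)[150:350,196:396],(600,600),interpolation=cv2.INTER_CUBIC))
for n,p in dict(salt=[.673,.069,.089],pepper=[.586,.095,.104],marker=[.4375,.3685,.012],therm=[.63,-.0545,.017],timer=[.627,-.137,.021]).items():
    u,v=proj(s,p); print(n,'px',round((u-196)*3),round((v-150)*3))
import pickle; pickle.dump((s,c),open('fin.pkl','wb'))
```

```text
t36.4 pos [ 0.4039 -0.2579  0.2512] yaw89.7 tz [-0.041 -0.048 -0.998] F [-0.7 -0.4 -0. ] w0.0871 q [-0.764  0.327  1.775 -0.073  1.037 -2.291]
salt px 156 250
pepper px 250 254
marker px 459 550
therm px 187 190
timer px 181 128
```

View pics/fin.png

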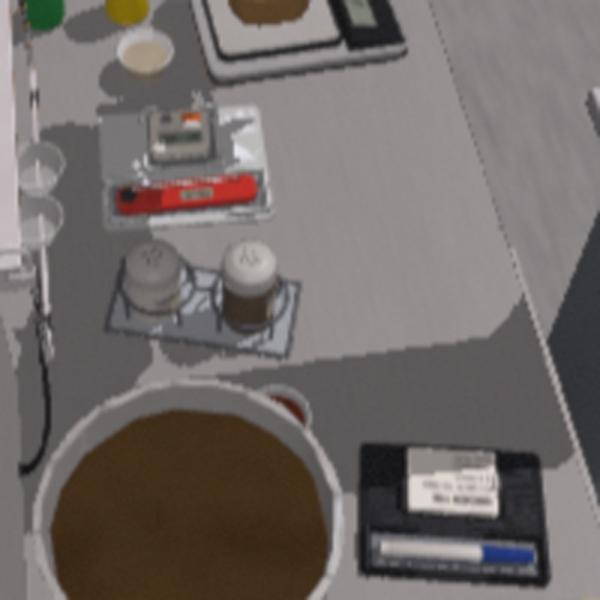

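Run:
```python
from m import *; import pickle
s,c=pickle.load(open('fin.pkl','rb'))
print('salt',ray(s,196+153/3,150+256/3,.086),'pepper',ray(s,196+250/3,150+258/3,.101),'timer',ray(s,196+181/3,150+134/3,.021))
print(robot.hand_in()); state()
```

```text
salt [0.6760559  0.07326385] pepper [0.58636062 0.09742835] timer [ 0.62801025 -0.12886235]
the job is handed in; nothing more can be done
None
the job is handed in; nothing more can be done
```

All five things are in their holders, and I handed the job in at about 36 s of the 115 s allowed. The salt is in the far ring of the rack and the pepper in the near ring. The marker is in the pen channel, the thermometer in the long bay and the timer face up in the square pocket.

**Last checks:** The final side picture showed everything seated, both shakers upright and both sauce cups apparently where they started. The gripper was open and well clear. From the pictures, the sideways offsets from the centres (limit 13 mm; 14 mm for the timer) are:

| Thing | Offset from centre |
|---|---|
| Salt | about 5 mm |
| Pepper | about 2 mm |
| Marker | about 2 mm |
| Thermometer | about 4–7 mm |
| Timer | about 8 mm |

**Not checked or in disagreement:**
- **Offsets:** My readings of the tray's position differed by about 5 mm between views. The thermometer and timer offsets are therefore only rough.
- **Heights and cups:** I judged the seated heights and the cup positions by eye and did not measure them. The chili cup was partly hidden by the pot in the final view.
- **Tool tilt:** The tool's tilt crept up to about 0.11 rad during the moves. I turned the gripper half round before picking up the thermometer to keep the wrist clear of its limit.

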